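Release the red recorder's cartridge tray with the pin

TASK

The cartridge tray of the data recorder marked in red is latched shut. Take the yellow-handled release pin out of its stand and push its thin rod down through the round access hole in the top of the red recorder until the hidden latch lets the tray spring out, then put the pin back in its stand, hanging upright as it was. Leave the tray of the green recorder shut.

Things in the scene. Friction and masses are not known exactly. Their poses are not given: they have to be found in the camera images.
- pin: Release pin, 90 g, origin at the lower tip of its rod, z up along the pin. Steel rod 6 mm across from 0 to 80 mm, black round flange 48 mm across from 80 to 86 mm, yellow round handle 24 mm across from 86 to 156 mm (grip it from above, from any side). It starts hanging upright in the stand: flange on the top plate, rod down through the hole.
- stand_hole (a point): Centre of the round 26 mm hole in the top plate (aluminium, 100 x 100 mm, 8 mm thick) of the fixed pin stand, at the plate's upper face, 100 mm above the table; z up. The space below the plate is free for 84 mm. A pin hung here has its tip 80 mm below this point.
- red_hole (a point): Centre of the round 26 mm access hole in the top of the fixed recorder marked in red, at its top face, 85 mm above the table; z up, x to the recorder's back. 30 mm below lies the latch's orange pad, 40 mm across: pressed down 8 mm (5 N) it frees the tray; it stops at 18 mm (8 N) and springs back when let go. So the rod's tip must go 40 to 46 mm below this point.
- red_tray (a joint): Tray of the recorder marked in red (grey box 170 x 130 x 85 mm, red band on its top, red tray front; its centre is 40 mm from the hole towards -x). Travel out of the front, towards -x (the robot's side), in m: about 0.001 latched, 0.055 fully out. Its own spring drives it out once the latch is freed, and it stays out.
- green_tray (a joint): The same for the tray of the green recorder, a twin of the red one except for its green band and tray front. It is to stay shut.
Mind the look-alikes: they are no part of the job. What is shaped like the part that bears red_hole but blue or pink is not meant.

How it is judged:
On the way:
1. the red recorder's tray springs out while the pin's rod is down in its access hole (horizontal distance between pin and red_hole below 0.014 m and z of pin in the frame of red_hole below -0.025 m and value of joint red_tray above 0.01 m), for 0.05 s.
At the end, for the whole second after the job is handed in: The red tray is out by more than 45 mm, the green tray is shut (less than 5 mm out), and the pin hangs at rest in the stand's hole: its flange down on the plate (tip at least 74 mm below the plate's upper face, within 14 mm of the hole's axis), upright within 8.5 degrees (value of joint red_tray above 0.045 m and value of joint green_tray below 0.005 m and horizontal distance between pin and stand_hole below 0.014 m and z of pin in the frame of stand_hole below -0.074 m and angle between pin's own z axis and vertical below 0.15 rad and linear speed of pin below 0.02 m/s); the robot touches nothing.
It fails at once if the green recorder's tray is opened (value of joint green_tray above 0.008 m).
It fails at once if the red tray comes out without the pin's rod in its access hole (value of joint red_tray between 0.005 and 0.02 m and not (horizontal distance between pin and red_hole below 0.02 m and z of pin in the frame of red_hole below -0.005 m)).
It also fails if it takes over 51 s, if anything falls off the work surface, if the arm or the gripper's body presses on something with over 40 N, if the wrist force passes 120 N, or if a joint passes its speed limit or range.

ROBOT

A 6-joint arm with a two-finger parallel gripper is mounted at the origin on the work surface. World frame = base frame: x ahead of the robot, y to its left, z up, the work surface at z = 0. Lengths are in m, angles in rad, forces in N, time in s.
With the tool pointing down it reaches from about 0.425 to 0.95 m from the base axis. Payload 3.5 kg.
Tool frame: the origin (TCP) lies on the centre line of the jaws, within the pads' length; the fingertips stand env.tips_ahead ahead of it and the grasp point (between the pads) is the TCP (env.tips_ahead is the distance from the TCP to the fingertips, in m); y points along the fingers, z is the direction in which the jaws open and shut, and the axes are right-handed (so a half turn about y gives the same grasp; the last joint's range is limited). The gripper opens to 85 mm and grips with 20 to 120 N. Pads are 22 mm wide; open, the fingers measure 114 mm over their backs; the gripper's body (76 mm by 85 mm) begins 54 mm behind the grasp point. The pads swing forward as they close: fully open they stand 13 mm farther back than shut.
Start: joints at [-1.336, 0.286, 1.577, -0, 1.279, -0.15], TCP at [0.253, -0.626, 0.25] pointing down, gripper open.
Joint ranges: [-2.77, 2.77], [-0.9, 2.22], [0.21, 2.48], [-1.53, 4.67], [0.24, 2.81], [-2.84, 2.84]. Speed limits (rad/s): [2.79, 2.79, 3.14, 3.14, 3.14, 3.14].

INTERFACE

Orientations are given as a unit quaternion [w, x, y, z].
In Python, from station import env gives the robot as it stands.
- The arm moves only by the tool apply_moves, never from a script. Its argument "moves" is a list of rows, each a list of 7 numbers: the shift along the tool's x, y, z in m, then the turn, a rotation vector about the tool's x, y, z in degrees, then the opening in per cent of the stroke, from 0 (shut) to 100 (fully open). In form: [[dx, dy, dz, wx, wy, wz, gripper], ...]. A call has 1 to 20 rows; each row is the pose to reach, as a shift and turn from the pose commanded when the call began, along the tool's axes at that moment; what a row does not reach only later rows make up. A row lasts 1/8 s, in which the tool goes at most 62.5 mm and 10.7 degrees, less where a joint would pass 70% of its speed; a pose out of reach is approached as far as the arm can. A call with a gripper value outside its range is refused whole. The fingers move at their own pace and stop on an object; the grip force is fixed at half the most. Time passes only in rows, so rows that repeat a pose let the fingers close. It gives the time, the measured TCP pose, the force and the opening at its end, in the units of the state.
- env.read_state(): the state, without advancing time (a new reading comes with each control period).
- env.read_camera(name): name is "scene" or "side" or "wrist"; returns (picture, depth): 420x560x3 uint8, red, green, blue; 420x560 float32, m along the optical axis (not along the pixel's ray), 0 where there is no reading.
- env.camera_info(name): a dict with "fovy" (degrees; the focal length in pixels is half the picture's height over the tangent of half this angle, whatever the lens; pixels are square), "cx", "cy" (the principal point, pixels), "D" ([k1, k2, p1, p2, k3] as OpenCV has them; the pictures are not rectified), "R" (3x3) and "t" (3): a world point X has camera coordinates R X + t. Camera axes: x right, y down, z forward; pixel columns grow to the right and rows downward; lengths in m; the calibration is good to about 2 mm. A picture is of the moment at which its call begins: read the wrist's pose just before it. camera_info takes no time and is no camera call; for the wrist camera it gives the pose at the moment of the call.
- env.sign_off(): hands the job in, once; it reports no verdict.
The state is a dict: "time": time; "q": joint angles; "qvel": joint speeds; "joint_torque": joint torques, N m; "position": TCP position; "orientation": TCP orientation; "ft_force": force on the tool from outside, world axes, zero at the start; "ft_torque": the same for the moment, N m; "finger_gap": finger opening in m.
Only numpy, scipy, OpenCV 4.12 (cv2) and the standard library are available. Lean on these libraries where they do the work, as an engineer would, in place of code of your own. Each camera call takes 0.05 s, during which the arm holds its last target. There are 200 camera calls.

## Working session

There is one attempt and no reset: what is moved stays moved. The work goes in short steps, Python scripts to look and compute and a tool call to move; the robot and the scene stay as the last step left them, time stands still between calls to the robot, and variables do not carry over. Pictures are saved under pics/ and viewed, about 8 in all and at most 12, crops included, and the job is handed in when it is done.

Besides the shell and the picture viewer there is one more tool, called after "Emit:" in YAML: its name, and indented under it one key for each argument. apply_moves: Moves the arm, as the interface text tells. Its arguments: {"type":"object","properties":{"moves":{"type":"array","items":{"type":"array","items":{"type":"number"}}}},"required":["moves"]}

```bash
ls; mkdir -p pics
cat > h.py <<'E'
from station import env
import numpy as np, cv2
def K(i):
    f=210/np.tan(np.radians(i['fovy'])/2); return np.array([[f,0,i['cx']],[0,f,i['cy']],[0,0,1.]])
def ray(i,uv):
    p=cv2.undistortPoints(np.array(uv,float).reshape(-1,1,2),K(i),np.array(i['D'],float)).reshape(-1,2)
    R=np.array(i['R']);t=np.array(i['t']); d=np.c_[p,np.ones(len(p))]@R; return -R.T@t,d
def onz(i,uv,z):
    o,d=ray(i,uv); return o+d*((z-o[2])/d[:,2])[:,None]
def cloud(i,depth):
    v,u=np.mgrid[0:420,0:560]; o,d=ray(i,np.c_[u.ravel(),v.ravel()])
    return (o+d*depth.ravel()[:,None]).reshape(420,560,3)
def proj(i,X):
    R=np.array(i['R']);return cv2.projectPoints(np.array(X,float).reshape(-1,1,3),cv2.Rodrigues(R)[0],np.array(i['t'],float),K(i),np.array(i['D'],float))[0].reshape(-1,2)
E
python3 - <<'E'
from h import *
for n in ['scene','side']:
    i=env.camera_info(n);p,d=env.read_camera(n);cv2.imwrite(f'pics/{n}0.png',p[:,:,::-1]);np.savez(f'{n}0.npz',p=p,d=d)
    print(n,i['fovy'],-np.array(i['R']).T@i['t'],np.array(i['R'])[2])
s=env.read_state();print(s['time'],s['position'],s['orientation'],env.tips_ahead)
E
```

```text
pics
scene 50.47407840211383 [1.28383931 0.35404343 0.82479229] [-0.74089982 -0.14513011 -0.65574744]
side 47.647994109140264 [-0.3772142   1.09123866  1.03050889] [ 0.54240824 -0.58177195 -0.60608144]
0.1 [ 0.25326943 -0.62506699  0.24905072] [ 0.13517185 -0.13524182  0.69482981 -0.69328909] 0.019
```

View pics/scene0.png

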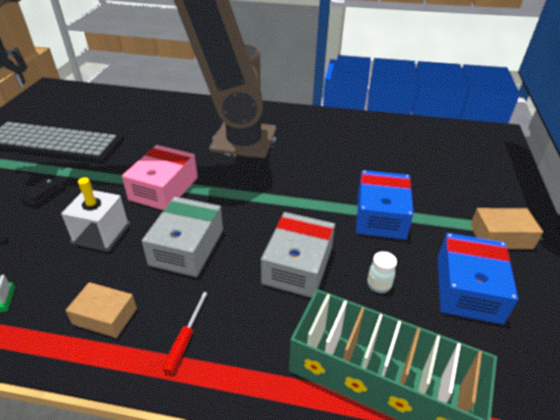

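View pics/side0.png

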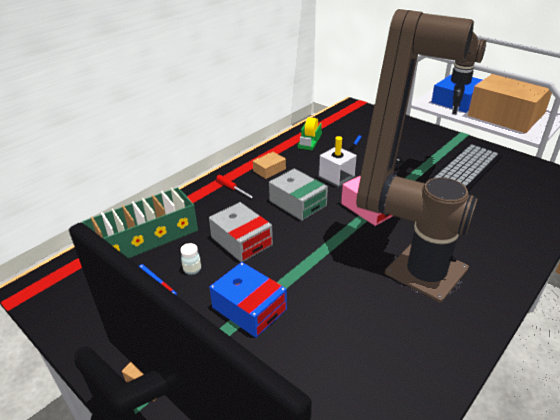

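Scene view: the boxes with a red band are the pink one (155,178), the grey one (300,255), and the blue ones (385,205) and (475,278). Only the grey one at (300,255), hole about (296,252), fits the recorder; its green-banded twin is at (185,235). The pin stands at (87,192) in scene and (339,147) in side.

```bash
cat > m.py <<'E'
from h import *
crops=[]
for n,box,hb in [('scene',(255,205,340,300),(283,242,308,264)),('side',(200,195,280,265),(224,208,246,224))]:
    z=np.load(n+'0.npz');p,d=z['p'],z['d'];i=env.camera_info(n)
    hsv=cv2.cvtColor(p,cv2.COLOR_RGB2HSV)
    # hole: dark/blueish blob in grey top
    x0,y0,x1,y1=hb; g=p[y0:y1,x0:x1].min(2); m=(g<np.median(g)*0.72).astype(np.uint8)
    k,l,st,c=cv2.connectedComponentsWithStats(m); j=1+np.argmax(st[1:,4]); uv=c[j]+[x0,y0]
    print(n,'hole px',uv,st[j],onz(i,[uv],.085)[0], 'depth top',np.median(cloud(i,d)[y0:y1,x0:x1,2]))
    # red band of the box
    a0,b0,a1,b1=box
    # yellow handle
    Y=cv2.inRange(hsv,(22,150,100),(33,255,255)); k,l,st,c=cv2.connectedComponentsWithStats(Y)
    C=cloud(i,d)
    for j in range(1,k):
        if st[j,4]>60:
            q=C[(l==j)&(d>0)]; t=q[q[:,2]>np.percentile(q[:,2],99)-.006]
            print(' yellow',st[j],c[j],'zmax',np.percentile(q[:,2],98),'mean mid axis z.14',onz(i,[c[j]],.141)[0], np.median(q,0))
    # grey top face of red recorder incl. band
    T=(abs(C[:,:,2]-.085)<.004)&(d>0); mm=np.zeros_like(T);mm[b0:b1,a0:a1]=1
    q=C[T&mm][:,:2].astype(np.float32); print(' top rect',cv2.minAreaRect(q),len(q))
    crops.append(cv2.resize(p[b0:b1,a0:a1],None,fx=4,fy=4,interpolation=cv2.INTER_CUBIC))
h=max(c.shape[0] for c in crops); im=np.hstack([cv2.copyMakeBorder(c,0,h-c.shape[0],0,0,0) for c in crops]); cv2.imwrite('pics/c1.png',im[:,:,::-1])
E
python3 m.py
```

```text
scene hole px [294.05797101 252.46376812] [ 6  7 11  8 69] [0.57971194 0.26808398 0.085     ] depth top 0.08562384020007902
 yellow [ 77 177  19  29 305] [ 86.44918033 190.46557377] zmax 0.17741732420906103 mean mid axis z.14 [ 0.52794794 -0.2567236   0.141     ] [ 0.53791542 -0.24877503  0.14621185]
 yellow [305 359  20  16 165] [313.82424242 366.33333333] zmax 0.0733328204993318 mean mid axis z.14 [0.88391639 0.3483147  0.141     ] [0.83395228 0.3487511  0.05585254]
 yellow [345 377  22  16 177] [354.85310734 384.37288136] zmax 0.07360216467472297 mean mid axis z.14 [0.90165594 0.41686601 0.141     ] [0.85439195 0.42513629 0.05739459]
 yellow [388 396  24  16 200] [399.135 403.82 ] zmax 0.0736695097166925 mean mid axis z.14 [0.91925714 0.48577195 0.141     ] [0.87394729 0.50283872 0.0563165 ]
 top rect ((0.5736508369445801, 0.2731538712978363), (0.1448114514350891, 0.25194478034973145), 88.15394592285156) 2800
side hole px [232.36 215.48] [ 5  6  8  4 25] [0.57646524 0.27159754 0.085     ] depth top 0.08185023479413128
 yellow [305 117  13  20 211] [310.66824645 126.09478673] zmax 
[... 222 characters left out ...]
3565526 -0.25449244  0.141     ] [ 0.52848851 -0.24606044  0.14063549]
 yellow [177 218  11  11  71] [182.29577465 222.5915493 ] zmax 0.07203812078615146 mean mid axis z.14 [0.61083896 0.44520629 0.141     ] [0.70742135 0.38239233 0.0545691 ]
 yellow [154 226  13  12  80] [160.3375 231.175 ] zmax 0.07206576062141189 mean mid axis z.14 [0.62850347 0.51527703 0.141     ] [0.72854002 0.4582584  0.05282739]
 yellow [131 235  13  11  83] [137.27710843 240.08433735] zmax 0.07190212378433652 mean mid axis z.14 [0.64677476 0.58570088 0.141     ] [0.74751534 0.53700172 0.05438616]
 top rect ((0.49189066886901855, 0.29395395517349243), (0.16310745477676392, 0.28529685735702515), 68.75249481201172) 940
```

View pics/c1.png

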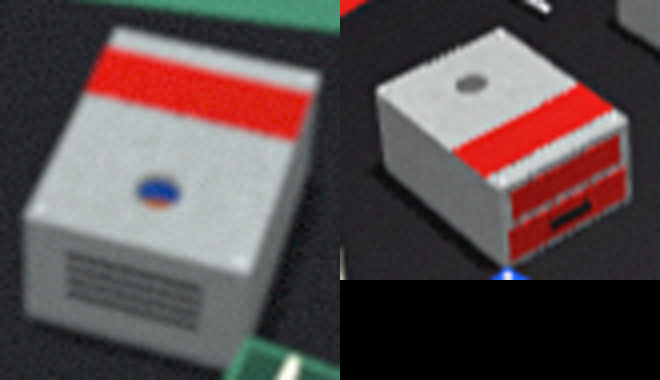

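The crop shows the grey recorder with the red band and red tray front, and its hole at scene (294,253), so this is the right one. The two views agree to about 4 mm. Next I'll move close and refine with the wrist camera.

```bash
cat >> h.py <<'E'
from scipy.spatial.transform import Rotation as Ro
def tool():
    s=env.read_state(); q=s['orientation']; return np.array(s['position']),Ro.from_quat([q[1],q[2],q[3],q[0]]).as_matrix(),s
def delta(X):
    """shift in tool axes to X and turn (deg, tool axes) that sets the tool straight down"""
    p,R,s=tool(); y=R[:,1]; ax=np.cross(y,[0,0,-1.])
    print('p',p.round(4),'t',s['time'],'F',np.round(s['ft_force'],1),'gap',s['finger_gap']); print('R\n',R.round(3))
    print('delta',(R.T@(np.array(X)-p)).round(4),'tilt fix deg',np.degrees(R.T@ax).round(2))
E
python3 -c "
from h import *
delta([.531,-.255,.30])
i=env.camera_info('wrist');p,R,s=tool();print('wristcam',-np.array(i['R']).T@i['t']-p,np.array(i['R'])[2],i['fovy'])"
```

```text
p [ 0.2533 -0.6251  0.2491] t 0.1 F [-0.6  0.2  0.3] gap 0.08557126727486576
R
 [[-0.927 -0.001  0.375]
 [-0.375  0.002 -0.927]
 [-0.    -1.    -0.002]]
delta [-0.3963 -0.0503 -0.2389] tilt fix deg [ 0.12 -0.   -0.02]
wristcam [0.07510077 0.03019468 0.12316333] [-0.29033759 -0.11547271 -0.94993165] 61.12846244965523
```

Emit:
apply_moves:
  moves:
    - [-0.05,-0.05,-0.03,0,0,0,100]
    - [-0.1,-0.05,-0.06,0,0,0,100]
    - [-0.15,-0.05,-0.09,0,0,0,100]
    - [-0.2,-0.05,-0.12,0,0,0,100]
    - [-0.25,-0.05,-0.15,0,0,0,100]
    - [-0.3,-0.05,-0.18,0,0,0,100]
    - [-0.35,-0.05,-0.21,0,0,0,100]
    - [-0.396,-0.05,-0.239,0,0,0,100]
    - [-0.396,-0.05,-0.239,0,0,0,100]
    - [-0.396,-0.05,-0.239,0,0,0,100]
    - [-0.396,-0.05,-0.239,0,0,0,100]

```text
time: 1.48
position: [0.53, -0.2566, 0.3001]
orientation: [0.134, -0.135, 0.694, -0.694]
ft_force: [-0.4, -0.5, -0.6]
finger_gap: 0.085
```

```bash
cat > w.py <<'E'
from h import *
import sys
i=env.camera_info('wrist');p,d=env.read_camera('wrist');cv2.imwrite(f'pics/{sys.argv[1]}.png',p[:,:,::-1]);np.savez(sys.argv[1]+'.npz',p=p,d=d)
C=cloud(i,d)
np.savez(sys.argv[1]+'.npz',p=p,d=d,C=C)
if len(sys.argv)>2:
    Y=cv2.inRange(cv2.cvtColor(p,cv2.COLOR_RGB2HSV),(22,150,80),(33,255,255))>0
    q=C[Y&(d>0)];zt=np.percentile(q[:,2],97);print('yellow',Y.sum(),'ztop',zt)
    T=(Y&(abs(C[:,:,2]-zt)<.004)).astype(np.uint8)
    c=max(cv2.findContours(T,0,1)[0],key=cv2.contourArea);(e,ax,_)=cv2.fitEllipse(c);print('top ellipse',e,ax,'pos',onz(i,[e],.176)[0],'mean',C[T>0].mean(0))
E
python3 w.py w1 y
```

```text
yellow 1257 ztop 0.17649299499884816
top ellipse (274.9385681152344, 204.55194091796875) (29.816823959350586, 30.634052276611328) pos [ 0.53409969 -0.25289421  0.176     ] mean [ 0.53388933 -0.25297386  0.17529582]
```

View pics/w1.png

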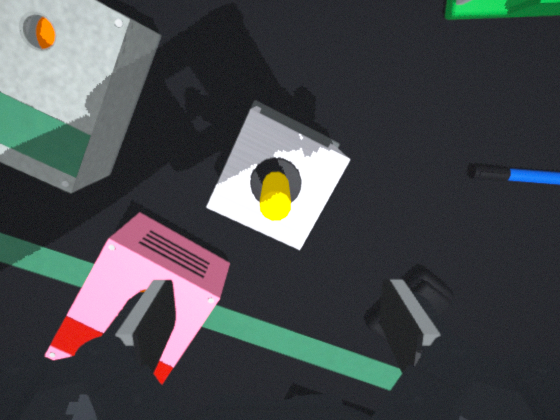

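Wrist view: the yellow handle's top is at (275,205) and its flange at (275,182) on the stand plate. The measured top height, 0.176 m, is as it should be. Now I'll descend and grip.

```bash
python3 -c "
from h import *
i=env.camera_info('wrist');q=onz(i,[[255,103],[349,158],[301,249],[207,207]],.1);print(q.round(3),q.mean(0))
delta([.5335,-.2535,.145])"
```

```text
[[ 0.591 -0.211  0.1  ]
 [ 0.579 -0.307  0.1  ]
 [ 0.479 -0.302  0.1  ]
 [ 0.486 -0.202  0.1  ]] [ 0.53368888 -0.25560259  0.1       ]
p [ 0.53   -0.2567  0.3002] t 1.525 F [ 0.3 -0.7 -0.3] gap 0.08579423555681721
R
 [[-0.928 -0.     0.373]
 [-0.373  0.    -0.928]
 [ 0.    -1.    -0.   ]]
delta [-0.0045  0.1552 -0.0016] tilt fix deg [0.01 0.   0.02]
```

Emit:
apply_moves:
  moves:
    - [-0.0045,0.03,-0.0015,0,0,0,100]
    - [-0.0045,0.06,-0.0015,0,0,0,100]
    - [-0.0045,0.09,-0.0015,0,0,0,100]
    - [-0.0045,0.12,-0.0015,0,0,0,100]
    - [-0.0045,0.14,-0.0015,0,0,0,100]
    - [-0.0045,0.155,-0.0015,0,0,0,100]
    - [-0.0045,0.155,-0.0015,0,0,0,100]
    - [-0.0045,0.155,-0.0015,0,0,0,0]
    - [-0.0045,0.155,-0.0015,0,0,0,0]
    - [-0.0045,0.155,-0.0015,0,0,0,0]
    - [-0.0045,0.155,-0.0015,0,0,0,0]
    - [-0.0045,0.155,-0.0015,0,0,0,0]
    - [-0.0045,0.155,-0.0015,0,0,0,0]
    - [-0.0045,0.155,-0.0015,0,0,0,0]

```text
time: 3.28
position: [0.5348, -0.2527, 0.1461]
orientation: [-0.136, 0.135, -0.694, 0.694]
ft_force: [0.5, -0.1, 4.3]
finger_gap: 0.0228
```

Emit:
apply_moves:
  moves:
    - [0,-0.02,0,0,0,0,0]
    - [0,-0.05,0,0,0,0,0]
    - [0,-0.08,0,0,0,0,0]
    - [0,-0.11,0,0,0,0,0]
    - [0,-0.14,0,0,0,0,0]
    - [0,-0.14,0,0,0,0,0]
    - [0,-0.14,0,0,0,0,0]

```text
time: 4.15
position: [0.5337, -0.2519, 0.2839]
orientation: [0.135, -0.136, 0.695, -0.693]
ft_force: [-0.3, 0.4, -1.2]
finger_gap: 0.0227
```

```bash
python3 w.py w2 y; python3 -c "
from h import *
delta([.578,.270,.285])
p,d=env.read_camera('scene');q=env.read_camera('side')[0]
cv2.imwrite('pics/s2.png',np.hstack([cv2.resize(p[60:260,0:240],None,fx=1.9,fy=1.9),cv2.resize(q[60:260,260:460],None,fx=1.9,fy=1.9)])[:,:,::-1])"
```

```text
yellow 8361 ztop 0.31389822721414706
top ellipse (277.38299560546875, 360.9551696777344) (64.21538543701172, 70.9503402709961) pos [ 0.42332382 -0.29639025  0.176     ] mean [ 0.53339151 -0.25205273  0.31294407]
p [ 0.5335 -0.2518  0.2831] t 4.2 F [ 0.1 -0.1 -1.1] gap 0.022512251316726743
R
 [[-0.927 -0.003  0.375]
 [-0.375  0.002 -0.927]
 [ 0.002 -1.    -0.003]]
delta [-0.2371 -0.0009 -0.4669] tilt fix deg [ 0.18 -0.    0.12]
```

View pics/s2.png

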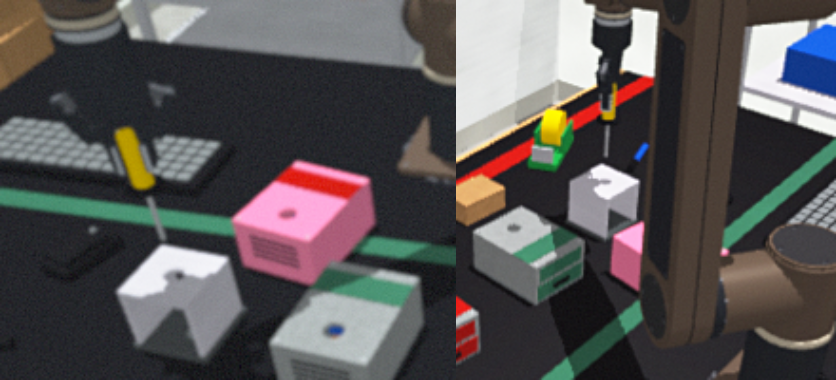

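The pin is held upright; its top is 30 mm above the TCP, so the tip is about 126 mm below it. Next I'll carry it to just beside the red recorder, to measure the hole from near.

Emit:
apply_moves:
  moves:
    - [-0.02,0,-0.04,0,0,0,0]
    - [-0.045,0,-0.085,0,0,0,0]
    - [-0.07,0,-0.13,0,0,0,0]
    - [-0.09,0,-0.175,0,0,0,0]
    - [-0.115,0,-0.22,0,0,0,0]
    - [-0.14,0,-0.265,0,0,0,0]
    - [-0.16,0,-0.31,0,0,0,0]
    - [-0.185,0,-0.355,0,0,0,0]
    - [-0.205,0,-0.395,0,0,0,0]
    - [-0.215,0,-0.41,0,0,0,0]
    - [-0.215,0,-0.41,0,0,0,0]
    - [-0.215,0,-0.41,0,0,0,0]
    - [-0.215,0,-0.41,0,0,0,0]

```text
time: 5.92
position: [0.5799, 0.2069, 0.2853]
orientation: [-0.135, 0.135, -0.694, 0.694]
ft_force: [-0.2, -0.7, -1.1]
finger_gap: 0.0226
```

```bash
python3 w.py w3 y; python3 -c "
from h import *
delta([.578,.270,.285]); print(proj(env.camera_info('wrist'),[.578,.270,.085]))"
```

```text
yellow 8337 ztop 0.3153272371581048
top ellipse (277.4096374511719, 360.9079895019531) (63.81479263305664, 71.1013412475586) pos [0.46861251 0.16201357 0.176     ] mean [0.57951366 0.20682783 0.31439837]
p [0.5799 0.2071 0.2854] t 5.975 F [-0.1  0.1 -1.3] gap 0.022537503753240134
R
 [[-0.928 -0.     0.374]
 [-0.374 -0.    -0.928]
 [ 0.    -1.     0.   ]]
delta [-0.0218  0.0003 -0.0591] tilt fix deg [-0.01 -0.    0.01]
[[212.93224224 162.72682736]]
```

View pics/w3.png

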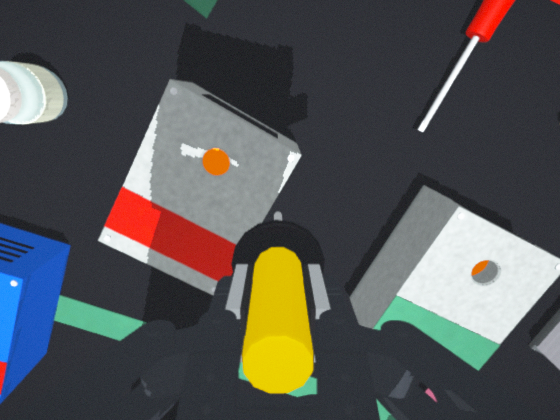

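Wrist view: the red recorder's hole shows as an orange disc at (215,161); the rod's tip is at (278,215). The green recorder's hole, not wanted, is at (485,271).

```bash
python3 -c "
from h import *
i=env.camera_info('wrist');z=np.load('w3.npz');p,C=z['p'],z['C']
O=cv2.inRange(cv2.cvtColor(p,cv2.COLOR_RGB2HSV),(8,150,80),(19,255,255));O[:,:190]=0;O[:,245:]=0;O[:135]=0;O[190:]=0
c=max(cv2.findContours(O,0,1)[0],key=cv2.contourArea);e=cv2.fitEllipse(c);print(e,cv2.boundingRect(c));X=onz(i,[e[0]],.085)[0];print('hole',X,'top z',np.median(C[150:175,240:260,2]),'pad z',np.median(C[155:168,210:222,2]))
s=p[208:235,265:292].min(2);print(onz(i,[[278,214]],.159),C[212:222,276:281,:].reshape(-1,3)[::6].round(3))
r=np.linalg.norm(onz(i,c.reshape(-1,2),.085)-X,axis=1);print('radius',r.mean())
h=[proj(i,[.5795,.2068,z])[0].round(1) for z in (.16,.2)];print(h)
delta([X[0],X[1],.285])"
```

```text
((215.77198791503906, 161.4744110107422), (24.814395904541016, 27.214365005493164), 132.0908660888672) (203, 148, 27, 27)
hole [0.58006681 0.26797005 0.085     ] top z 0.08447566117556135 pad z 0.05450896228642352
[[0.5774462  0.20567298 0.159     ]] [[0.58  0.208 0.164]
 [0.581 0.208 0.168]
 [0.581 0.207 0.169]
 [0.581 0.206 0.172]
 [0.581 0.205 0.173]
 [0.58  0.208 0.179]
 [0.6   0.215 0.24 ]
 [0.6   0.215 0.242]
 [0.6   0.214 0.243]]
radius 0.011843641921233002
[array([277.6, 211.4]), array([277.7, 231.2])]
p [0.5799 0.2071 0.2854] t 5.975 F [-0.1  0.1 -1.3] gap 0.022537503753240134
R
 [[-0.928 -0.     0.374]
 [-0.374 -0.    -0.928]
 [ 0.    -1.     0.   ]]
delta [-0.023   0.0003 -0.0564] tilt fix deg [-0.01 -0.    0.01]
```

Emit:
apply_moves:
  moves:
    - [-0.012,0,-0.028,0,0,0,0]
    - [-0.023,0,-0.0565,0,0,0,0]
    - [-0.023,0.02,-0.0565,0,0,0,0]
    - [-0.023,0.04,-0.0565,0,0,0,0]
    - [-0.023,0.062,-0.0565,0,0,0,0]
    - [-0.023,0.062,-0.0565,0,0,0,0]
    - [-0.023,0.062,-0.0565,0,0,0,0]

```text
time: 6.85
position: [0.5801, 0.2686, 0.2234]
orientation: [-0.135, 0.135, -0.694, 0.694]
ft_force: [0.2, 0.1, -0.6]
finger_gap: 0.0228
```

```bash
python3 w.py w4 y; python3 -c "
from h import *
delta([.580,.268,.168])
a=cv2.imread('pics/w4.png')[60:240,180:380];b=env.read_camera('side')[0][150:280,190:300,::-1];cv2.imwrite('pics/c4.png',np.hstack([cv2.resize(a,(440,396)),cv2.resize(b,(335,396))]))"
```

```text
yellow 8385 ztop 0.25340301367979584
top ellipse (277.48431396484375, 360.89471435546875) (64.16888427734375, 71.2071533203125) pos [0.51855021 0.24370638 0.176     ] mean [0.57971032 0.26849965 0.25245835]
p [0.5804 0.2689 0.2242] t 6.9 F [-0.1  0.9 -1.2] gap 0.022850062392868874
R
 [[-0.927  0.001  0.375]
 [-0.375  0.    -0.927]
 [-0.001 -1.     0.   ]]
delta [0.0008 0.0562 0.0007] tilt fix deg [-0.01 -0.   -0.08]
```

View pics/c4.png

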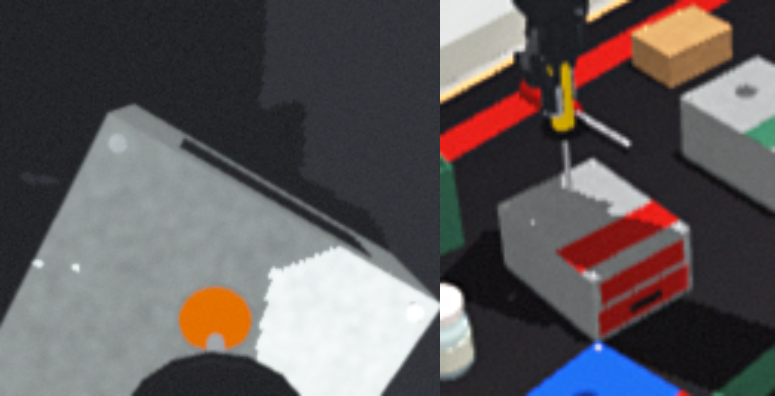

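```bash
python3 -c "
from h import *
i=env.camera_info('wrist')
t=[180+215/2.2,60+342/2.2];h=[180+216/2.2,60+320/2.2]
print('tip',t,onz(i,[t],.0975),proj(i,[.5798,.2685,.0975]));print('hole',h,onz(i,[h],.085))"
```

```text
tip [277.72727272727275, 215.45454545454544] [[0.57699686 0.26748315 0.0975    ]] [[277.87941639 211.64215309]]
hole [278.1818181818182, 205.45454545454544] [[0.58077888 0.26863049 0.085     ]]
```

The tip sits about 3 mm to the near side of the hole's axis and the clearance is 10 mm. I'll shift it 2 mm and push down.

Emit:
apply_moves:
  moves:
    - [-0.002,0.01,0,0,0,0,0]
    - [-0.002,0.02,0,0,0,0,0]
    - [-0.002,0.03,0,0,0,0,0]
    - [-0.002,0.038,0,0,0,0,0]
    - [-0.002,0.045,0,0,0,0,0]
    - [-0.002,0.05,0,0,0,0,0]
    - [-0.002,0.055,0,0,0,0,0]
    - [-0.002,0.056,0,0,0,0,0]
    - [-0.002,0.056,0,0,0,0,0]
    - [-0.002,0.056,0,0,0,0,0]
    - [-0.002,0.056,0,0,0,0,0]

```text
time: 8.32
position: [0.5819, 0.2702, 0.1678]
orientation: [0.135, -0.135, 0.694, -0.694]
ft_force: [-2.0, -0.2, 4.9]
finger_gap: 0.0229
```

```bash
python3 w.py w5 y; python3 -c "
from h import *
delta([.580,.268,.285])
cv2.imwrite('pics/c5.png',cv2.resize(env.read_camera('side')[0][150:290,180:340,::-1],None,fx=3,fy=3))"
```

```text
yellow 8298 ztop 0.19786533680735688
top ellipse (277.47918701171875, 360.6649475097656) (64.1694564819336, 71.23748779296875) pos [0.56500143 0.26332489 0.176     ] mean [0.58161223 0.27007929 0.19691144]
p [0.5819 0.2702 0.1678] t 8.375 F [-1.5 -0.8  4.9] gap 0.022534883433286072
R
 [[-0.927  0.001  0.375]
 [-0.375  0.    -0.927]
 [-0.001 -1.     0.   ]]
delta [ 0.0025 -0.1172  0.0013] tilt fix deg [-0.    0.   -0.04]
```

View pics/c5.png

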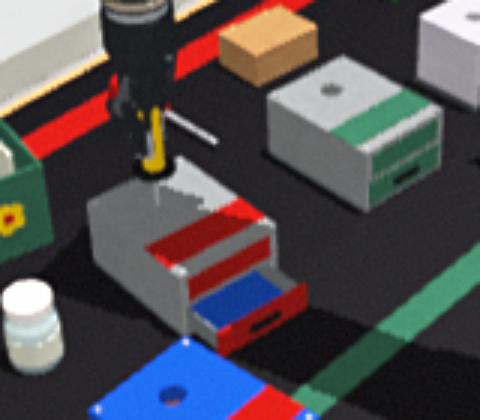

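The red tray (crop around 250,310) is out and the green one is shut. Now I'll lift clear and return above the stand.

Emit:
apply_moves:
  moves:
    - [0,-0.02,0,0,0,0,0]
    - [0,-0.05,0,0,0,0,0]
    - [0,-0.085,0,0,0,0,0]
    - [0,-0.118,0,0,0,0,0]
    - [0,-0.118,0,0,0,0,0]
    - [0,-0.118,0,0,0,0,0]
    - [0,-0.118,0,0,0,0,0]

```text
time: 9.3
position: [0.5807, 0.2698, 0.2825]
orientation: [-0.134, 0.137, -0.694, 0.694]
ft_force: [0.1, -0.5, -1.6]
finger_gap: 0.0228
```

```bash
python3 -c "
from h import *
delta([.534,-.2535,.285])"
```

```text
p [0.5807 0.2698 0.2825] t 9.3 F [ 0.1 -0.5 -1.6] gap 0.022811798097446063
R
 [[-0.927 -0.004  0.375]
 [-0.375 -0.001 -0.927]
 [ 0.004 -1.    -0.   ]]
delta [ 0.2397 -0.0017  0.4675] tilt fix deg [ 0.03 -0.    0.25]
```

Emit:
apply_moves:
  moves:
    - [0.02,0,0.04,0,0,0,0]
    - [0.045,0,0.085,0,0,0,0]
    - [0.07,0,0.13,0,0,0,0]
    - [0.09,0,0.175,0,0,0,0]
    - [0.115,0,0.22,0,0,0,0]
    - [0.14,0,0.265,0,0,0,0]
    - [0.16,0,0.31,0,0,0,0]
    - [0.185,0,0.355,0,0,0,0]
    - [0.205,0,0.4,0,0,0,0]
    - [0.215,0,0.42,0,0,0,0]
    - [0.215,0,0.42,0,0,0,0]
    - [0.215,0,0.42,0,0,0,0]
    - [0.215,0,0.42,0,0,0,0]

```text
time: 10.92
position: [0.5402, -0.1984, 0.2852]
orientation: [0.136, -0.136, 0.694, -0.694]
ft_force: [-0.2, 1.4, -1.0]
finger_gap: 0.0228
```

```bash
python3 w.py w6 y; python3 -c "
from h import *
delta([.534,-.2535,.285]); print(proj(env.camera_info('wrist'),[.534,-.2545,.1]))"
```

```text
yellow 8353 ztop 0.3152665979693182
top ellipse (277.3861389160156, 360.8940734863281) (64.31657409667969, 70.9754867553711) pos [ 0.42926968 -0.24362757  0.176     ] mean [ 0.53990255 -0.1985909   0.31430609]
p [ 0.5403 -0.1985  0.2853] t 10.975 F [-0.   0.5 -1.3] gap 0.022482837448732373
R
 [[-0.926  0.     0.377]
 [-0.377  0.    -0.926]
 [-0.    -1.    -0.   ]]
delta [0.0265 0.0003 0.0485] tilt fix deg [ 0.01 -0.   -0.01]
[[331.40363053 218.6000229 ]]
```

View pics/w6.png

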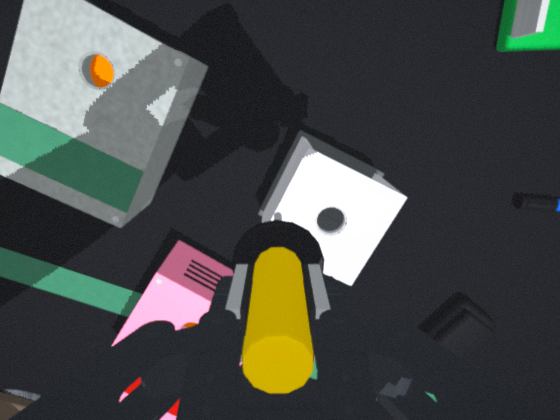

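Wrist view: the stand's hole is at (331,219), against a predicted (331,219). I'll move over it and lower the pin.

Emit:
apply_moves:
  moves:
    - [0.013,0,0.024,0,0,0,0]
    - [0.0255,0,0.049,0,0,0,0]
    - [0.0255,0,0.049,0,0,0,0]
    - [0.0255,0.02,0.049,0,0,0,0]
    - [0.0255,0.04,0.049,0,0,0,0]
    - [0.0255,0.06,0.049,0,0,0,0]
    - [0.0255,0.08,0.049,0,0,0,0]
    - [0.0255,0.1,0.049,0,0,0,0]
    - [0.0255,0.12,0.049,0,0,0,0]
    - [0.0255,0.13,0.049,0,0,0,0]
    - [0.0255,0.136,0.049,0,0,0,0]
    - [0.0255,0.138,0.049,0,0,0,0]
    - [0.0255,0.138,0.049,0,0,0,0]
    - [0.0255,0.138,0.049,0,0,0,0]

```text
time: 12.72
position: [0.5352, -0.2551, 0.1481]
orientation: [-0.136, 0.135, -0.694, 0.694]
ft_force: [0.0, 0.6, -1.8]
finger_gap: 0.0229
```

```bash
python3 w.py w7 y; python3 -c "
from h import *
delta([.534,-.2535,.145])
a=env.read_camera('scene')[0][150:260,30:170,::-1];b=env.read_camera('side')[0][100:200,280:400,::-1];cv2.imwrite('pics/c7.png',np.hstack([cv2.resize(a,(420,330)),cv2.resize(b,(380,330))]))"
```

```text
yellow 8365 ztop 0.17815404788066516
top ellipse (277.4606018066406, 360.9222717285156) (64.32492065429688, 71.16690826416016) pos [ 0.53391094 -0.25560467  0.176     ] mean [ 0.53478153 -0.25523062  0.1771992 ]
p [ 0.5351 -0.2551  0.148 ] t 12.775 F [ 0.4  0.1 -2. ] gap 0.022636742013927978
R
 [[-0.927  0.001  0.375]
 [-0.375 -0.001 -0.927]
 [-0.001 -1.     0.001]]
delta [ 0.0005  0.003  -0.0019] tilt fix deg [-0.06 -0.   -0.04]
```

View pics/c7.png

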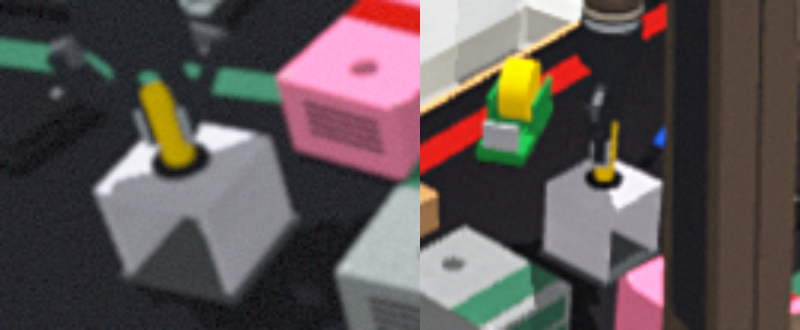

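The rod is in the hole with the flange about 1.5 mm above the plate. I'll lower it by that much, open slowly and back off.

Emit:
apply_moves:
  moves:
    - [0,0.001,0,0,0,0,0]
    - [0,0.002,0,0,0,0,0]
    - [0,0.002,0,0,0,0,0]
    - [0,0.002,0,0,0,0,30]
    - [0,0.002,0,0,0,0,50]
    - [0,0.002,0,0,0,0,75]
    - [0,0.002,0,0,0,0,100]
    - [0,0.002,0,0,0,0,100]
    - [0,0.002,0,0,0,0,100]
    - [0,-0.01,0,0,0,0,100]
    - [0,-0.04,0,0,0,0,100]
    - [0,-0.08,0,0,0,0,100]
    - [0,-0.12,0,0,0,0,100]
    - [0,-0.155,0,0,0,0,100]
    - [0,-0.155,0,0,0,0,100]
    - [0,-0.155,0,0,0,0,100]
    - [0,-0.155,0,0,0,0,100]
    - [0,-0.155,0,0,0,0,100]

```text
time: 15.12
position: [0.5344, -0.2546, 0.3007]
orientation: [0.135, -0.136, 0.695, -0.693]
ft_force: [0.3, 0.5, -0.6]
finger_gap: 0.0851
```

```bash
python3 w.py w8 y; python3 -c "
from h import *
delta([.534,-.2535,.3])
a=env.read_camera('scene')[0][140:320,40:360,::-1];b=cv2.imread('pics/w8.png')[80:280,170:370];cv2.imwrite('pics/c8.png',np.hstack([cv2.resize(a,(500,281)),cv2.resize(b,(281,281))]))"
```

```text
yellow 1271 ztop 0.17640523287237786
top ellipse (278.6345520019531, 211.33343505859375) (29.669647216796875, 29.87554931640625) pos [ 0.53427574 -0.25519708  0.176     ] mean [ 0.53403951 -0.25529404  0.17530298]
p [ 0.5345 -0.2547  0.301 ] t 15.175 F [ 1.  -0.7 -0.9] gap 0.08534047657411409
R
 [[-0.927 -0.002  0.375]
 [-0.375  0.001 -0.927]
 [ 0.001 -1.    -0.002]]
delta [ 0.      0.001  -0.0013] tilt fix deg [ 0.11 -0.    0.07]
```

View pics/c8.png

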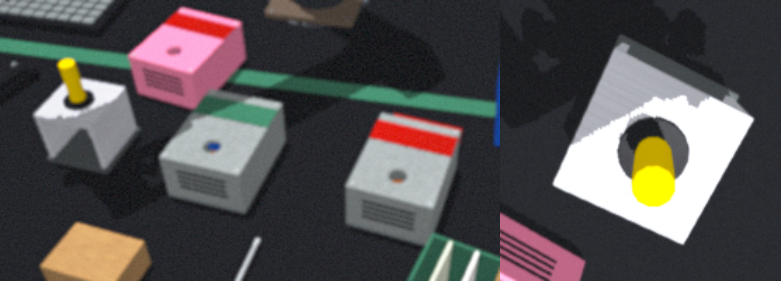

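The pin hangs upright: its top is at 0.176 m and within about 1 mm of the hole's axis. The flange is on the plate and the gripper is clear.

```bash
python3 -c "
from h import *
a=env.read_camera('side')[0]
h=cv2.cvtColor(a,cv2.COLOR_RGB2HSV)[225:290,200:310];print('red px near red recorder front',(cv2.inRange(h,(0,150,60),(6,255,255))>0).sum(), 'at start',(cv2.inRange(cv2.cvtColor(np.load('side0.npz')['p'],cv2.COLOR_RGB2HSV)[225:290,200:310],(0,150,60),(6,255,255))>0).sum())
g0=np.load('side0.npz')['p'][170:225,265:330].astype(int);print('green recorder diff',abs(a[170:225,265:330].astype(int)-g0).mean())
print(env.sign_off(),env.read_state()['time'])"
```

```text
red px near red recorder front 798 at start 768
green recorder diff 8.224335664335664
the job is handed in; nothing more can be done
the job is handed in; nothing more can be done
```

I used the pin to press the hidden latch through the red recorder's access hole. Its tray sprang out, and the pin is back hanging in its stand. The job was handed in a little after 15 s on the robot's clock; the limit is 51 s. No verdict was reported.

- **Pin:** in the last wrist view its top was at 0.176 m, the height it had at the start. That puts the flange on the plate, upright and about 1 mm from the hole's axis. The gripper was open and well clear above it.
- **Red tray:** the side view showed it out while the rod was still down in the hole, with about 5 N on the wrist. I did not measure how far it came out. My final pixel count of the red front was too crude to show it (798 against 768 at the start).
- **Green tray:** it was shut in the side view taken while the rod was down. I have no clear view of its front after that. The final picture comparison gave a mean difference of 8 grey levels. I did not track down its cause; the arm's moving shadow may account for it. The pin and gripper only passed high above that recorder.

The scene and side views put the red hole about 5 mm apart. I took the position from the close wrist view, which lay about 1 mm from the scene camera's.

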